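Register a chamber slide in the slide holder for its picture

TASK

Get the chamber slide ready for its picture on the light base. First swing the contrast lever on the light base's right side to the 30 degree mark, 30 degrees past upright on the far side from the robot; then fetch the eight-chamber slide from the warm plate and lay it flat on the light base's black stage inside the steel stops, with its label tab to the left, away from the end stop. Push it home into the corner so that its long side bears on the long stop and its end on the end stop at once, and finish like that, with the fingers still on the slide and holding it pressed lightly (a few newtons, never rammed) against both stops; leave the other things on the bench where they are.

Things in the scene. Friction and masses are not known exactly. Their poses are not given: they have to be found in the camera images.
- light_base: White transmitted-light base with a black stage plate on top, 300 x 240 mm and 45 mm high, standing on the bench, fixed, somewhat turned. Origin: centre of its underside; x to its far side (away from the robot), y to its left, z up. The flat stage with its round glass window is 45 mm above the origin. The contrast lever is on its right (-y) side.
- corner (a point): The point on the stage (its height) where the faces of the two stops would meet; axes as the light base's. The long stop's face is the plane x = 0 here (slide goes on the -x side, towards the robot), the end stop's face the plane y = 0 (slide goes on the +y side, to the left).
- long_stop: Stainless locating stop on the stage, 6 mm high; origin at the corner point, axes as the light base's. Its face (at x = 0, looking to the robot) is two lands, y from -15 to 13 mm and from 63 to 79 mm; between them a thumb recess 50 mm wide (y 13 to 63 mm), 42 mm deep, open down to the stage, takes a finger beside the middle of the slide.
- end_stop: Stainless locating block on the stage, 6 mm high, its face (at y = 0, looking left) from x = -33 to -7 mm, 16 mm thick; origin at the corner point, axes as the light base's.
- contrast_lever (a joint): Angle of the contrast lever (rad) about a level axis along the light base's y: 0 upright, positive leaning to the far side (+x of the light base), negative towards the robot; 30 degrees is 0.524. Travel -0.8 to 0.8. Stays where it is left by friction; needs about 2 N at the grip.
- lever_grip (a point): Centre of the lever's grip, a level aluminium cylinder of 17 mm diameter and 32 mm length, along the light base's y, sticking out to the right of the lever's flat arm (arm 5 mm thick, its right face 16 mm left of this point). It moves on an arc of 85 mm radius about lever_pivot.
- lever_pivot (a point): Point on the lever's hinge axis, level with the middle of the grip along that axis; 35 mm above the bench. Axes as the light base's. The scale disc at the pivot has marks every 15 degrees from -45 to 45; the long ones are at 0 and +30 degrees.
- warm_plate: Low white warm plate with a dark steel top, 260 x 160 mm, 25 mm high, fixed, to the left of the light base. Origin: centre of its underside; the chamber slide and the four-well dish start on it.
- chamber_slide: Frosted polymer chamber slide, 76 x 26 mm, 12 mm high, with 2 x 4 square chambers; 62 mm of its length is full height, the last 14 mm at one end (+x) is a flat tab 3 mm high with a paper label. About 30 g. It starts with the tab roughly to the left, up to 45 degrees askew. Origin: centre of its underside; x along its length towards the tab, y across, z up.
- slide_corner (a point): Lower corner of the chamber slide that belongs at corner: the end without the tab, 38 mm along -x and 13 mm along -y from the slide's origin.
- four_well_dish: Bystander: frosted square dish 66 x 66 x 14 mm with four round wells, on the warm plate. Origin: centre of its underside.
- round_dish: Bystander: round dish, 39 mm diameter, 11 mm high, on the near left corner of the light base's stage. Origin: centre of its underside.
- media_bottle: Bystander: bottle, 60 mm diameter, 120 mm high, upright on the bench. Origin: centre of its underside.
- marker: Bystander: marker pen, 135 mm long, 13 mm thick, lying on the bench. Origin: middle of its underside.
- forceps: Bystander: steel forceps, about 117 mm long, 11 mm high, lying on the bench. Origin: middle of its underside.
Things that resemble listed ones, but are neither listed nor needed, are in the scene too. Leave any blue or brown look-alike of the chamber_slide alone.

How it is judged:
On the way, in this order (a step that is already met when the one before it is completed fails the run):
1. the contrast lever stands at 30 degrees past upright (within 5 degrees) (value of joint contrast_lever between 0.436 and 0.611 rad), for 0.3 s.
2. the chamber slide lies flat on the stage in front of the stops, tab to the left (z of slide_corner in the frame of corner below 0.003 m and horizontal distance between slide_corner and corner below 0.06 m and angle between chamber_slide's own z axis and vertical below 0.06 rad), for 0.1 s.
At the end, for the whole second after the job is handed in: Lever 30 degrees past upright within 5; slide's corner within 3 mm of the stops' corner, slide flat and square to the stops (2 degrees), tab to the left; fingers touch it and it presses on each stop with 0.8 to 25 N through the last second (all of step 1 and distance between slide_corner and corner below 0.003 m and angle between the x axis of chamber_slide and the y axis of light_base, either way round below 0.035 rad and angle between chamber_slide's own z axis and vertical below 0.04 rad and contact force between chamber_slide and long_stop between 0.8 and 25 N and contact force between chamber_slide and end_stop between 0.8 and 25 N and contact force between chamber_slide and the fingers above 0.8 N); the arm keeps its last pose, push and grip.
It fails at once if the slide is rammed against a stop (over 40 N) (contact force between chamber_slide and long_stop above 40 N or contact force between chamber_slide and end_stop above 40 N).
It fails at once if a bystander is moved by more than 30 mm (distance of any of four_well_dish, round_dish, media_bottle, marker, forceps from where it was at the start of the episode above 0.03 m).
It also fails if it takes over 58 s, if anything falls off the work surface, if the arm or the gripper's body presses on something with over 40 N, if the wrist force passes 120 N, or if a joint passes its speed limit or range.

ROBOT

A 6-joint arm with a two-finger parallel gripper is mounted at the origin on the work surface. World frame = base frame: x ahead of the robot, y to its left, z up, the work surface at z = 0. Lengths are in m, angles in rad, forces in N, time in s.
With the tool pointing down it reaches from about 0.275 to 0.75 m from the base axis. Payload 10.2 kg.
Tool frame: the origin (TCP) lies at the very end of the fingers, on their centre line; the grasp point (between the pads) lies 19 mm behind it (ctrl.tcp_to_grasp is the distance from the TCP to the grasp point, in m); z points along the fingers, y is the direction in which the jaws open and shut (so a half turn about z gives the same grasp; the last joint's range is limited). The gripper opens to 85 mm and grips with 20 to 120 N. Pads are 22 mm wide; open, the fingers measure 114 mm over their backs; the gripper's body (76 mm by 85 mm) begins 54 mm behind the grasp point. The pads swing forward as they close: fully open they stand 13 mm farther back than shut.
Start: joints at [-1.326, 0.313, 1.498, -0, 1.331, -0.223], TCP at [0.237, -0.469, 0.231] pointing down, gripper open.
Joint ranges: [-2.94, 2.94], [-0.97, 2.17], [0.19, 2.56], [-1.23, 4.37], [0.02, 3.11], [-2.88, 2.88]. Speed limits (rad/s): [2.39, 2.39, 3.01, 3.14, 3.14, 3.14].

INTERFACE

Orientations are given as a rotation vector (axis times angle).
In Python, from plant import monitor, snapshot, camera_params, ctrl gives the robot as it stands.
- The arm moves only by the tool send_rows, never from a script. Its argument "targets" is one flat list of numbers, 7 for each row, row after row: the opening in per cent of the stroke, from 0 (shut) to 100 (fully open), then the shift along the world's x, y, z in m, then the turn, a rotation vector about the world's x, y, z in degrees. In form: [claw, x, y, z, ax, ay, az, claw, x, y, z, ax, ay, az, ...]. A call has 1 to 20 rows; each row is the pose to reach, as a shift and turn from the pose commanded when the call began; what a row does not reach only later rows make up. A row lasts 1/12 s, in which the tool goes at most 41.7 mm and 7.16 degrees, less where a joint would pass 70% of its speed; a pose out of reach is approached as far as the arm can. A call with a gripper value outside its range is refused whole. The fingers move at their own pace and stop on an object; the grip force is fixed at half the most. Time passes only in rows, so rows that repeat a pose let the fingers close. It gives the time, the measured TCP pose, the force and the opening at its end, in the units of the state.
- monitor.read_state(): the state, without advancing time (a new reading comes with each control period).
- snapshot(name): name is "side" or "top"; returns the picture (480x640x3 uint8, red, green, blue); there is no depth.
- camera_params(name): a dict with "camera_matrix" (3x3 intrinsics, pixels), "extrinsics" (4x4, takes a point from world to camera coordinates). Camera axes: x right, y down, z forward; pixel columns grow to the right and rows downward; lengths in m; the calibration is good to about 2 mm. A picture is of the moment at which its call begins. camera_params takes no time and is no camera call.
- ctrl.job_done(): hands the job in, once; it reports no verdict.
The state is a dict: "time_s": time; "joint_positions": joint angles; "dq": joint speeds; "tau": joint torques, N m; "ee_pos": TCP position; "tool_rot": TCP orientation; "ft_force": force on the tool from outside, world axes, zero at the start; "wrist_torque": the same for the moment, N m; "opening": finger opening in m.
Only numpy, scipy, OpenCV 4.12 (cv2) and the standard library are available. Lean on these libraries where they do the work, as an engineer would, in place of code of your own. Each camera call takes 0.05 s, during which the arm holds its last target. There are 200 camera calls.

## Working session

There is one attempt and no reset: what is moved stays moved. The work goes in short steps, Python scripts to look and compute and a tool call to move; the robot and the scene stay as the last step left them, time stands still between calls to the robot, and variables do not carry over. Pictures are saved under pics/ and viewed, about 8 in all and at most 12, crops included, and the job is handed in when it is done.

Besides the shell and the picture viewer there is one more tool, called after "Call:" by a JSON object that holds its "api" and its "payload", one argument or row to a line. send_rows: Moves the arm, as the interface text tells. Its arguments: {"type":"object","properties":{"targets":{"type":"array"}},"required":["targets"]}

```bash
mkdir -p pics; cat > h.py <<'E'
import numpy as np, cv2
from plant import monitor, snapshot, camera_params, ctrl
def P(n):
    c=camera_params(n); return np.array(c["camera_matrix"]),np.array(c["extrinsics"])
def ray(n,uv,z):
    K,E=P(n); d=E[:3,:3].T@np.linalg.inv(K)@np.array([uv[0],uv[1],1.]); o=-E[:3,:3].T@E[:3,3]
    return o+d*(z-o[2])/d[2]
def proj(n,p):
    K,E=P(n); q=K@(E[:3,:3]@np.array(p)+E[:3,3]); return q[:2]/q[2]
def shot(n,name):
    im=cv2.cvtColor(np.array(snapshot(n)),cv2.COLOR_RGB2BGR); cv2.imwrite(f"pics/{name}.png",im); return im
E
python3 - <<'E'
from h import *
shot("top","top0");shot("side","side0")
for n in("top","side"):
    K,E=P(n);print(K,-E[:3,:3].T@E[:3,3]);print(E[:3,:3])
print(monitor.read_state(),ctrl.tcp_to_grasp)
E
```

```text
[[586.42673351   0.         311.90556193]
 [  0.         586.42673351 235.22731145]
 [  0.           0.           1.        ]] [0.42551131 0.0990762  1.53888394]
[[ 0.0205817  -0.99968429  0.01441216]
 [-0.99372931 -0.02203944 -0.10961896]
 [ 0.10990198 -0.01206564 -0.99386919]]
[[552.45136999   0.         322.99452843]
 [  0.         552.45136999 242.94242768]
 [  0.           0.           1.        ]] [ 0.17933421 -0.92434297  0.81773516]
[[ 0.92794196 -0.37266377 -0.00674045]
 [-0.21498177 -0.52036187 -0.82644199]
 [ 0.30447751  0.76833927 -0.56298153]]
{'time_s': 0.1, 'joint_positions': array([-1.32640464e+00,  3.13379853e-01,  1.49831774e+00, -8.42515171e-06,
        1.33103984e+00, -2.23364568e-01]), 'dq': array([ 0.0004078 , -0.00130105, -0.00253944, -0.00035164, -0.00114494,
        0.00011119]), 'tau': array([ 2.36264852e-03, -4.12897289e+01, -2.60143626e+01, -1.91439340e-04,
        3.01494809e-03,  1.13996543e-05]), 'ee_pos': array([ 0.23666266, -0.46838063,  0.2308159 ]), 'tool_rot': array([-3.05494844e+00, -7.27807546e-01,  3.17468138e-05]), 'ft_force': array([-0.11317431,  0.47577084, -0.11213889]), 'wrist_torque': array([ 0.04262269,  0.03766652, -0.00278285]), 'opening': 0.0853662467729772} 0.0187
```

View pics/top0.png

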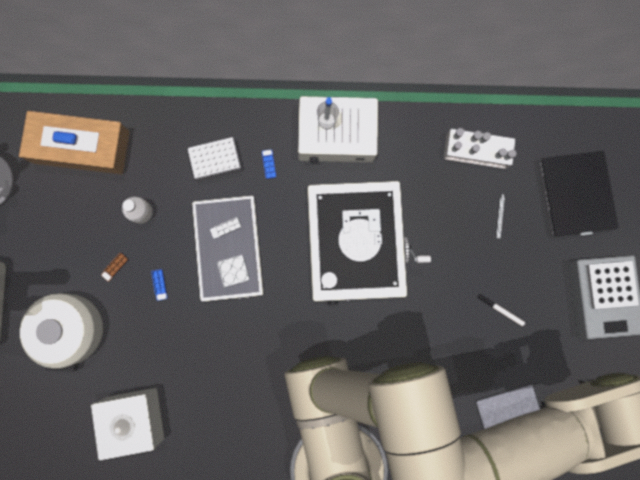

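View pics/side0.png

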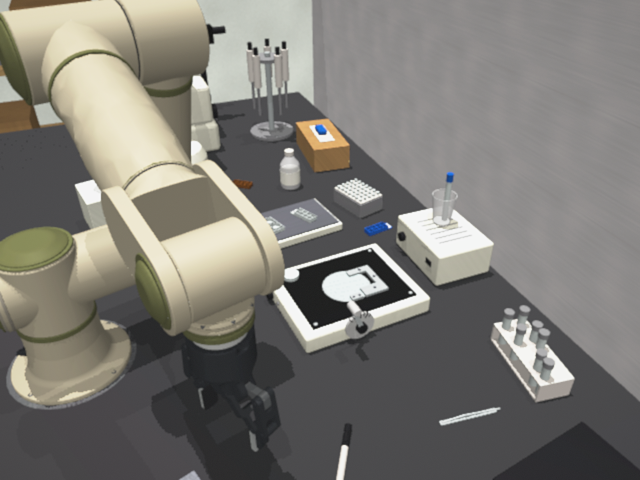

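Top: light base centred about (357,240), lever grip (424,259). Candidates for the chamber slide: white on the warm plate (226,228), blue (269,164) and (159,285), brown (115,266), and the blue item on the box (64,137). I choose the white one on the plate and check it in a close crop.

```bash
python3 - <<'E'
from h import *
t=cv2.imread("pics/top0.png");s=cv2.imread("pics/side0.png")
a=cv2.resize(t[190:290,205:295][:, :60],None,fx=5,fy=5,interpolation=cv2.INTER_CUBIC)
b=cv2.resize(t[200:300,335:435],None,fx=5,fy=5,interpolation=cv2.INTER_CUBIC)
cv2.imwrite("pics/c1.png",np.hstack([a,b]))
cv2.imwrite("pics/c2.png",cv2.resize(s[240:350,260:430],None,fx=4.7,fy=4.7,interpolation=cv2.INTER_CUBIC))
# base outline: white mask
hsv=cv2.cvtColor(t,cv2.COLOR_BGR2HSV)
m=((hsv[...,1]<40)&(hsv[...,2]>170)).astype(np.uint8)*255
m[:175]=0;m[305:]=0
cs,_=cv2.findContours(m,cv2.RETR_EXTERNAL,cv2.CHAIN_APPROX_NONE)
for c in cs:
    if cv2.contourArea(c)>60: print(cv2.contourArea(c),cv2.minAreaRect(c), cv2.boundingRect(c))
E
```

```text
186.5 ((57.5, 300.0), (8.0, 39.0), 90.0) (38, 296, 40, 9)
1892.0 ((609.4818725585938, 282.61993408203125), (45.51984786987305, 57.22087860107422), 87.27368927001953) (580, 259, 60, 46)
61.0 ((423.0, 258.5), (5.0, 14.0), 90.0) (416, 256, 15, 6)
338.5 ((133.0, 208.5), (21.0, 20.0), 90.0) (123, 198, 21, 22)
63.0 ((499.9554443359375, 216.445556640625), (2.985111713409424, 39.30397033691406), 5.710593223571777) (497, 197, 7, 40)
6020.0 ((226.71572875976562, 247.97970581054688), (100.2627944946289, 62.38313674926758), 84.623291015625) (193, 196, 70, 105)
10540.5 ((356.9292907714844, 240.48004150390625), (115.99088287353516, 93.712646484375), 87.33700561523438) (308, 181, 99, 120)
```

View pics/c1.png

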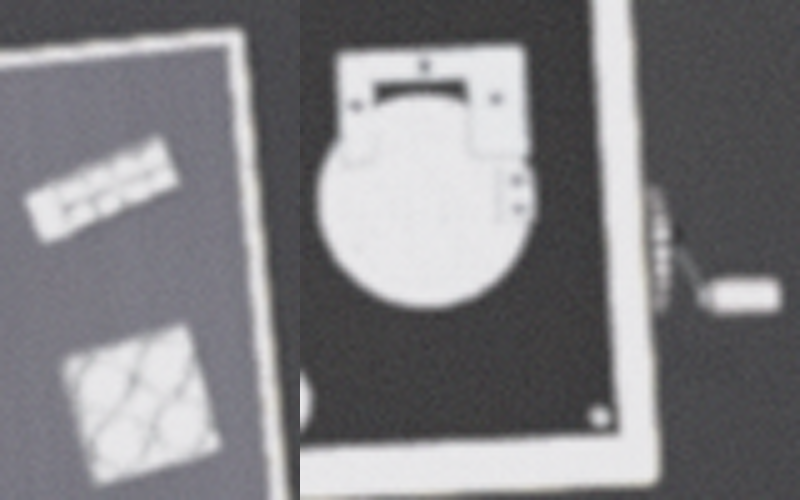

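View pics/c2.png

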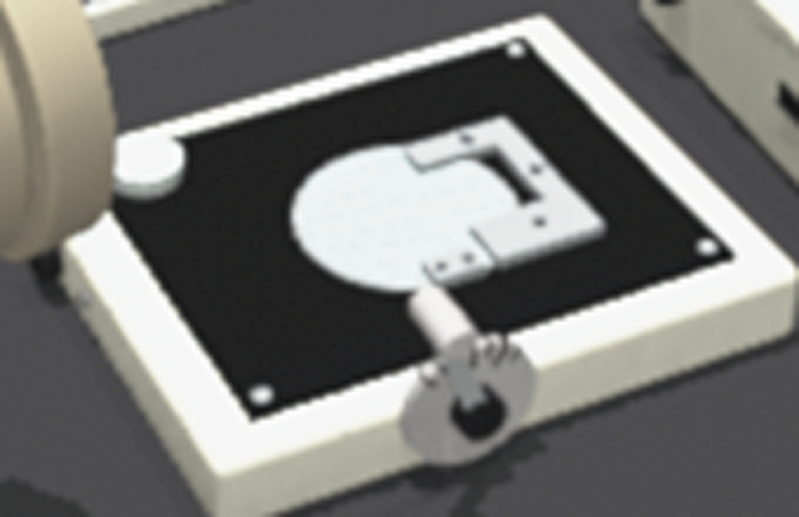

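Crops: the white slide has two rows of chambers and its tab end at upper left image (≈(213,233) px), pointing left; the square dish is at (233,270). The lever leans towards the robot (disc (406,250), grip (423,259)). Stops: long stop with recess at cols 350–368, end stop at (376,239).

```bash
cat >> h.py <<'E'
def tri(a,b):
    A=[];
    for n,uv in(("top",a),("side",b)):
        K,E=P(n);M=K@E[:3];A+=[uv[0]*M[2]-M[0],uv[1]*M[2]-M[1]]
    A=np.array(A);return np.linalg.lstsq(A[:,:3],-A[:,3],rcond=None)[0]
def avg(n,k=6): return np.mean([np.array(snapshot(n))[...,::-1].astype(float) for _ in range(k)],0)
E
python3 - <<'E'
from h import *
T=avg("top");S=avg("side");np.savez("avg0.npz",T=T,S=S)
print("grip",tri((423.4,259),(353.6,307.7)))
# stage black mask corners
g=T.mean(2)
m=(g<75).astype(np.uint8); m[:181]=0;m[302:]=0;m[:,:308]=0;m[:,408:]=0
n,l,st,_=cv2.connectedComponentsWithStats(m); i=1+np.argmax(st[1:,4]); c,_=cv2.findContours((l==i).astype(np.uint8),0,1)
r=cv2.minAreaRect(max(c,key=cv2.contourArea)); bx=cv2.boxPoints(r); W=[ray("top",p,.045) for p in bx]
print(r); print(np.round(W,4)); print("stage centre",np.mean(W,0), [np.linalg.norm(W[i]-W[i-1]) for i in range(4)])
for i in range(4):
    d=W[i]-W[i-1]; print(np.degrees(np.arctan2(d[1],d[0])))
# slide
m=(g>165).astype(np.uint8); m2=np.zeros_like(m); m2[205:290,203:252]=m[205:290,203:252]
for c in cv2.findContours(m2,0,1)[0]:
    if cv2.contourArea(c)<100: continue
    r=cv2.minAreaRect(c);W=np.array([ray("top",p,.034) for p in cv2.boxPoints(r)]);print("obj",r,W.mean(0),[np.linalg.norm(W[i]-W[i-1]) for i in range(4)],[np.degrees(np.arctan2(*(W[i]-W[i-1])[[1,0]])) for i in range(4)])
b=T[208:250,335:388];b=np.clip((b-130)/(250-130)*255,0,255)
b=cv2.resize(b,None,fx=7.5,fy=7.5,interpolation=cv2.INTER_CUBIC).clip(0,255)
s=S[260:305,318:391];s=np.clip((s-130)/(255-130)*255,0,255)
s=cv2.resize(s,None,fx=5.4,fy=5.4,interpolation=cv2.INTER_CUBIC).clip(0,255)
o=np.zeros((max(b.shape[0],s.shape[0]),b.shape[1]+s.shape[1]+5,3));o[:b.shape[0],:b.shape[1]]=b;o[:s.shape[0],b.shape[1]+5:]=s
cv2.imwrite("pics/c3.png",o);print(b.shape,s.shape)
E
```

```text
grip [ 0.53135665 -0.19179755  0.11353956]
((357.0234375, 239.99891662597656), (93.5847396850586, 74.87091064453125), 87.31622314453125)
[[ 0.6955  0.0688  0.045 ]
 [ 0.7092 -0.1247  0.045 ]
 [ 0.4681 -0.1372  0.045 ]
 [ 0.4553  0.053   0.045 ]]
stage centre [ 0.58202519 -0.03502422  0.045     ] [np.float64(0.2407654851861982), np.float64(0.19397152598664064), np.float64(0.24140498253549036), np.float64(0.1906045819367425)]
3.768706699722952
-85.95227908828491
-177.02996105092754
93.86746539574409
obj ((232.867919921875, 270.5377502441406), (26.510587692260742, 26.37322425842285), 74.05460357666016) [0.49659401 0.28123641 0.034     ] [np.float64(0.06801416508587807), np.float64(0.06730181214102464), np.float64(0.06814499885336144), np.float64(0.06699612839120474)] [np.float64(18.016608569762727), np.float64(-72.69642194665676), np.float64(-162.24190309623495), np.float64(107.18901721494669)]
obj ((224.73971557617188, 227.52740478515625), (10.84163761138916, 30.37313461303711), 65.55604553222656) [0.60695457 0.30604387 0.034     ] [np.float64(0.028250129546558436), np.float64(0.07797543116404557), np.float64(0.028335989973390135), np.float64(0.07783974142351023)] [np.float64(26.343542406747645), np.float64(-63.891070404098585), np.float64(-153.93163201801906), np.float64(116.04556088629661)]
(315, 398, 3) (243, 394, 3)[ WARN:0@24.714] global loadsave.cpp:1063 imwrite_ Unsupported depth image for selected encoder is fallbacked to CV_8U.
```

View pics/c3.png

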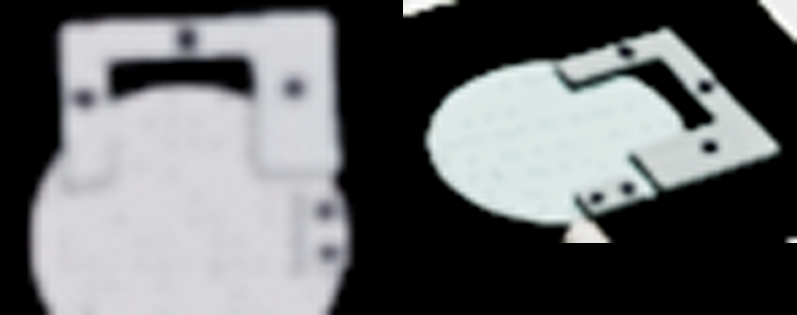

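```bash
python3 - <<'E'
from h import *
psi=np.radians(3.6);ex=np.array([np.cos(psi),np.sin(psi)]);ey=np.array([-ex[1],ex[0]])
O=np.array([.58203,-.03502])
def t(c,r): return ray("top",((c+.5)/7.5-.5+335,(r+.5)/7.5-.5+208),.051)
def s(c,r,z=.051): return ray("side",((c-403+.5)/5.4-.5+318,(r+.5)/5.4-.5+260),z)
def f(n,p): d=p[:2]-O; print(n,np.round(1e3*np.array([d@ex,d@ey]),1))
f("T backleft",t(60,22));f("T backright",t(333,13));f("T right low",t(339,172))
f("T left low",t(64,180))
f("T recess L",t(108,62));f("T recess R",t(251,58))
f("T frontR",t(295,173));f("T frontL",t(88,186));f("T endface",t(299,235))
f("S backR",s(778,152));f("S backL",s(668,29))
f("S frontR a",s(632,155));f("S frontR b",s(660,190));f("S frontL a",s(557,68));f("S frontL b",s(573,88))
f("S recess backL",s(661,58));f("S recess backR",s(716,122))
f("S end face far",s(577,197));f("S end face near",s(588,213))
g=np.array([.5314,-.1918])-O; print("grip",g@ex*1e3,g@ey*1e3)
# pivot disc
for z in(.035,): f("piv T",ray("top",(406.2,249.6),z));f("piv S",ray("side",(260+470/4.7,240+405/4.7),z))
K,E=P("side")
for c in [(-.12,-.15),]: pass
E
```

```text
T backleft [75.9 34. ]
T backright [ 75.2 -59.7]
T right low [ 20.4 -58.8]
T left low [21.4 35.2]
T recess L [61.4 18.2]
T recess R [ 60.8 -30.8]
T frontR [ 20.6 -43.7]
T frontL [19.1 27.1]
T endface [ -0.6 -43.9]
S backR [ 73.1 -63.9]
S backL [74.  29.2]
S frontR a [ 18.7 -39.6]
S frontR b [ 18.1 -64. ]
S frontL a [18.2 25.6]
S frontL b [17.9 10.4]
S recess backL [61.2 12.5]
S recess backR [ 60.3 -35.8]
S end face far [-13.8 -53.3]
S end face near [-14.5 -64. ]
grip -60.37439091212921 -153.29154647921527
piv T [ -30.1 -126.5]
piv S [ -30.7 -131. ]
```

Measured: base yaw ≈3.6°, lever pivot ≈(-30,-153) mm in the base frame. The grip is 30 mm nearer than the pivot at z 0.1135, so the angle is ≈-21°, and the predicted height of 0.114 matches. The top and side views differ by ~5 mm in y at the stops; I'll use the fingertips as a reference. Going above the grip now.

Call:
{"api": "send_rows", "payload": {
  "targets": [100, 0.294, 0.273, -0.07, 0, 0, 66.8, 100, 0.294, 0.273, -0.07, 0, 0, 66.8, 100, 0.294, 0.273, -0.07, 0, 0, 66.8, 100, 0.294, 0.273, -0.07, 0, 0, 66.8, 100, 0.294, 0.273, -0.07, 0, 0, 66.8, 100, 0.294, 0.273, -0.07, 0, 0, 66.8, 100, 0.294, 0.273, -0.07, 0, 0, 66.8, 100, 0.294, 0.273, -0.07, 0, 0, 66.8, 100, 0.294, 0.273, -0.07, 0, 0, 66.8, 100, 0.294, 0.273, -0.07, 0, 0, 66.8, 100, 0.294, 0.273, -0.07, 0, 0, 66.8, 100, 0.294, 0.273, -0.07, 0, 0, 66.8, 100, 0.294, 0.273, -0.07, 0, 0, 66.8, 100, 0.294, 0.273, -0.07, 0, 0, 66.8, 100, 0.294, 0.273, -0.07, 0, 0, 66.8]
}}

```text
time_s: 1.95
ee_pos: [0.5302, -0.1966, 0.1617]
tool_rot: [2.152, 2.288, 0.0]
ft_force: [0.2, -0.0, 1.0]
opening: 0.0853
```

```bash
python3 - <<'E'
from h import *
s=monitor.read_state();print(s["ee_pos"],s["tool_rot"],s["joint_positions"],s["ft_force"])
S=shot("side","side1");T=shot("top","top1")
a=cv2.resize(S[190:340,270:420],None,fx=2.66,fy=2.66,interpolation=cv2.INTER_CUBIC)
b=cv2.resize(T[190:340,340:490],None,fx=2.66,fy=2.66,interpolation=cv2.INTER_CUBIC)
cv2.imwrite("pics/c4.png",np.hstack([a,b]));print(proj("side",s["ee_pos"]),proj("top",s["ee_pos"]))
E
```

```text
[ 0.530202   -0.1966394   0.16168761] [2.15240042e+00 2.28761141e+00 8.68625375e-06] [-5.62242006e-01  4.61348123e-01  1.47167633e+00 -1.11932713e-04
  1.20800304e+00 -6.23089183e-01] [ 0.22764426 -0.00546288  1.0285673 ]
[354.38089645 289.94647455] [429.68385935 257.87792368]
```

View pics/c4.png

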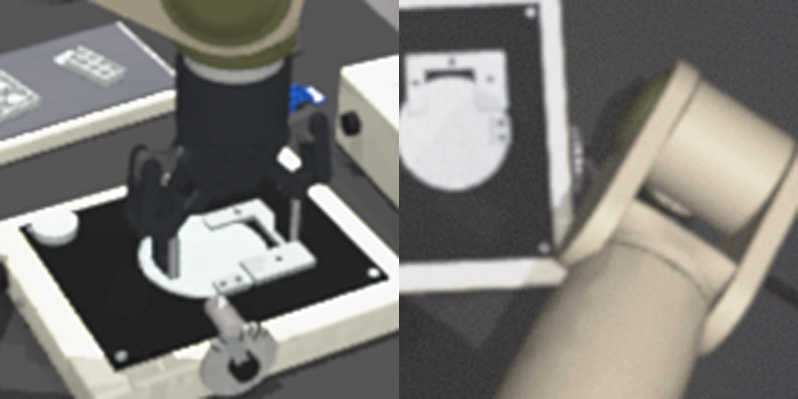

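Side view: open fingertips at ≈(335,294) and (381,280) straddle the grip at ≈(354,308). Lowering and closing on it.

Call:
{"api": "send_rows", "payload": {
  "targets": [100, 0.001, 0, -0.03, 0, 0, 0, 100, 0.001, 0, -0.055, 0, 0, 0, 100, 0.001, 0, -0.068, 0, 0, 0, 100, 0.001, 0, -0.068, 0, 0, 0, 10, 0.001, 0, -0.068, 0, 0, 0, 10, 0.001, 0, -0.068, 0, 0, 0, 10, 0.001, 0, -0.068, 0, 0, 0, 10, 0.001, 0, -0.068, 0, 0, 0, 10, 0.001, 0, -0.068, 0, 0, 0, 10, 0.001, 0, -0.068, 0, 0, 0, 10, 0.001, 0, -0.068, 0, 0, 0, 10, 0.001, 0, -0.068, 0, 0, 0]
}}

```text
time_s: 3.05
ee_pos: [0.5319, -0.1957, 0.0939]
tool_rot: [2.15, 2.29, 0.0]
ft_force: [-2.1, 0.1, 5.9]
opening: 0.0151
```

Call:
{"api": "send_rows", "payload": {
  "targets": [10, 0.0075, 0.0005, 0.0025, 0, 0, 0, 10, 0.015, 0.001, 0.004, 0, 0, 0, 10, 0.0225, 0.0015, 0.005, 0, 0, 0, 10, 0.03, 0.002, 0.0055, 0, 0, 0, 10, 0.0375, 0.0025, 0.005, 0, 0, 0, 10, 0.045, 0.003, 0.004, 0, 0, 0, 10, 0.052, 0.0035, 0.0025, 0, 0, 0, 10, 0.059, 0.004, 0.0005, 0, 0, 0, 10, 0.066, 0.0045, -0.003, 0, 0, 0, 10, 0.0725, 0.0045, -0.006, 0, 0, 0, 10, 0.0725, 0.0045, -0.006, 0, 0, 0, 10, 0.0725, 0.0045, -0.006, 0, 0, 0]
}}

```text
time_s: 4.05
ee_pos: [0.6035, -0.1909, 0.0869]
tool_rot: [-2.148, -2.289, 0.002]
ft_force: [-4.1, 0.4, 2.5]
opening: 0.0151
```

```bash
python3 - <<'E'
from h import *
s=monitor.read_state();print(s["ee_pos"],s["ft_force"],s["joint_positions"])
S=avg("side",4)
a=cv2.resize(S[265:345,300:400],None,fx=7,fy=7,interpolation=cv2.INTER_CUBIC).clip(0,255)
cv2.imwrite("pics/c5.png",a)
E
```

```text
[ 0.6035184  -0.19091505  0.08688238] [-4.12203773  0.39407957  2.5340083 ] [-4.90833863e-01  6.82960553e-01  1.31326571e+00 -8.60391049e-04
  1.14811209e+00 -5.53826913e-01][ WARN:0@8.069] global loadsave.cpp:1063 imwrite_ Unsupported depth image for selected encoder is fallbacked to CV_8U.
```

View pics/c5.png

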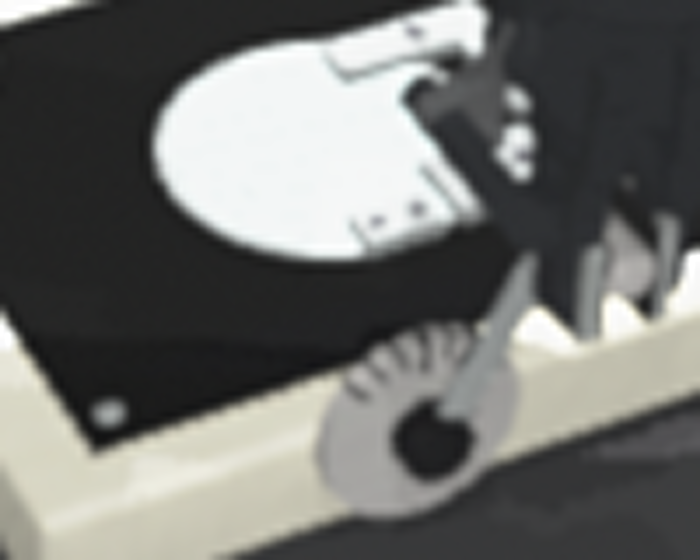

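The image shows the lever arm from the hub (433,440 in crop) to (525,262), leaning to the far side. I compute its angle by casting rays onto the arm plane.

```bash
cat >> h.py <<'E'
psi=np.radians(3.6);ex=np.array([np.cos(psi),np.sin(psi)]);ey=np.array([-ex[1],ex[0]]);O=np.array([.58203,-.03502])
def yplane(n,uv,yb):
    K,E=P(n); d=E[:3,:3].T@np.linalg.inv(K)@np.array([uv[0],uv[1],1.]); o=-E[:3,:3].T@E[:3,3]
    t=(yb-(o[:2]-O)@ey)/(d[:2]@ey); p=o+t*d; return np.array([(p[:2]-O)@ex,p[2]])
E
python3 - <<'E'
from h import *
def c(u,v,yb=-.137): return yplane("side",((u+.5)/7-.5+300,(v+.5)/7-.5+265),yb)
# edges of the arm: left and right at two rows
for a,b in(((450,395),(515,270)),((478,395),(538,265)),((462,400),(526,266))):
    A,B=c(*a),c(*b);print(A,B,np.degrees(np.arctan2(*(B-A))))
for yb in(-.15,-.137,-.125): print("hub",c(433,440,yb))
for m in((355,385),(372,368),(398,350),(425,338),(457,335)): print(c(*m,-.128))
t=monitor.read_state()["ee_pos"];d=t[:2]-O;print("tcp base",d@ex,d@ey)
E
```

```text
[-0.02559952  0.05211856] [-0.00592231  0.0923227 ] 26.078632808716442
[-0.01610861  0.04834475] [0.00172979 0.09134717] 22.52980236622741
[-0.02146006  0.04851827] [-0.00230073  0.09247276] 23.55190814681386
hub [-0.03831116  0.05048808]
hub [-0.03065605  0.03648491]
hub [-0.02358979  0.02355891]
[-0.05225002  0.05922076]
[-0.04680235  0.06363446]
[-0.03838498  0.06727075]
[-0.02953668  0.06845061]
[-0.01881956  0.0654675 ]
tcp base 0.011555184742893533 -0.1569206541252043
```

Kinematics give 29.5–30.6° and the disc marks fit a pivot at x=-30 mm. The coarse reading of the arm edge gives ~26°. All lie inside the band. Releasing, rising, and measuring the slide in the side view as well.

Call:
{"api": "send_rows", "payload": {
  "targets": [80, 0, 0, 0, 0, 0, 0, 80, 0, 0, 0, 0, 0, 0, 80, 0, 0, 0, 0, 0, 0, 80, 0, 0, 0, 0, 0, 0, 80, 0, 0, 0, 0, 0, 0, 80, 0, 0, 0.04, 0, 0, 0, 80, 0, 0, 0.08, 0, 0, 0, 80, 0, 0, 0.11, 0, 0, 0, 80, 0, 0, 0.11, 0, 0, 0]
}}

```text
time_s: 5.0
ee_pos: [0.6064, -0.1921, 0.2046]
tool_rot: [2.142, 2.282, 0.005]
ft_force: [-0.2, 0.2, 0.3]
opening: 0.0682
```

```bash
python3 - <<'E'
from h import *
t=monitor.read_state();print(t["ee_pos"],t["ft_force"],t["opening"])
S=avg("side",6);T=avg("top",4);np.savez("avg1.npz",S=S,T=T)
g=S.mean(2);m=(g>165).astype(np.uint8);m2=np.zeros_like(m);m2[203:225,288:322]=m[203:225,288:322]
for c in cv2.findContours(m2,0,1)[0]:
    if cv2.contourArea(c)<40: continue
    M=cv2.moments(c);uv=(M["m10"]/M["m00"],M["m01"]/M["m00"]);print(cv2.boundingRect(c),cv2.contourArea(c),uv,ray("side",uv,.034))
    q=cv2.boxPoints(cv2.minAreaRect(c));print(np.round([ray("side",p,.034)[:2] for p in q],4).tolist())
a=cv2.resize(S[265:345,320:420],None,fx=4,fy=4,interpolation=cv2.INTER_CUBIC).clip(0,255)
b=cv2.resize(S[190:235,270:340],None,fx=5.7,fy=5.7,interpolation=cv2.INTER_CUBIC).clip(0,255)
o=np.zeros((320,400+b.shape[1],3));o[:,:400]=a;o[:b.shape[0],400:]=b
cv2.imwrite("pics/c6.png",o.astype(np.uint8))
E
```

```text
[ 0.60636593 -0.19208271  0.20458645] [-0.22504972  0.190192    0.27555457] 0.06819473446901891
(290, 207, 27, 13) 144.5 (303.4717416378316, 213.31257208765857) [0.60749429 0.29931896 0.034     ]
[[0.5729, 0.3171], [0.5956, 0.3572], [0.6422, 0.2862], [0.619, 0.2488]]
```

View pics/c6.png

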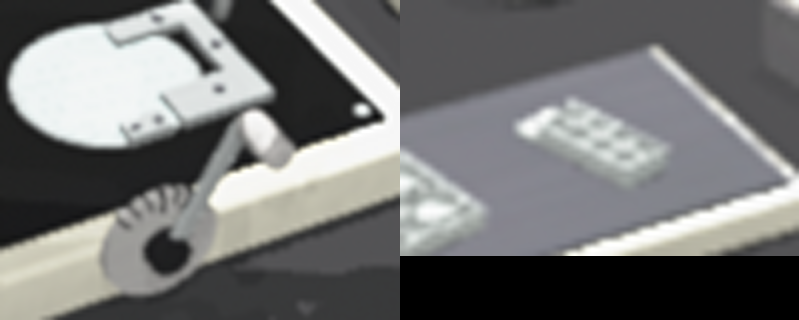

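Lever stands leaning far: hub (169,250), grip (268,138) in the left crop. The right crop confirms the slide: 2×4 chambers, tab to the left. Moving over it.

Call:
{"api": "send_rows", "payload": {
  "targets": [60, 0.001, 0.06, 0, 0, 0, 3, 60, 0.001, 0.496, -0.06, 0, 0, 22.5, 60, 0.001, 0.496, -0.06, 0, 0, 22.5, 60, 0.001, 0.496, -0.06, 0, 0, 22.5, 60, 0.001, 0.496, -0.06, 0, 0, 22.5, 60, 0.001, 0.496, -0.06, 0, 0, 22.5, 60, 0.001, 0.496, -0.06, 0, 0, 22.5, 60, 0.001, 0.496, -0.06, 0, 0, 22.5, 60, 0.001, 0.496, -0.06, 0, 0, 22.5, 60, 0.001, 0.496, -0.06, 0, 0, 22.5, 60, 0.001, 0.496, -0.06, 0, 0, 22.5, 60, 0.001, 0.496, -0.06, 0, 0, 22.5, 60, 0.001, 0.496, -0.06, 0, 0, 22.5, 60, 0.001, 0.496, -0.06, 0, 0, 22.5, 60, 0.001, 0.496, -0.13, 0, 0, 22.5, 60, 0.001, 0.496, -0.135, 0, 0, 22.5, 60, 0.001, 0.496, -0.135, 0, 0, 22.5, 60, 0.001, 0.496, -0.135, 0, 0, 22.5]
}}

```text
time_s: 7.0
ee_pos: [0.605, 0.3036, 0.0618]
tool_rot: [-1.663, -2.663, 0.003]
ft_force: [-0.6, 0.0, 0.6]
opening: 0.0515
```

```bash
python3 - <<'E'
from h import *
for u,v in((268,138),(264,134)):
    for yb in(-.152,-.157): 
        p=yplane("side",((u+.5)/4-.5+320,(v+.5)/4-.5+265),yb);print(p,np.degrees(np.arctan2(p[0]+.030,p[1]-.035)))
t=monitor.read_state();print(t["ee_pos"],t["tool_rot"],t["joint_positions"])
S=avg("side",3)
a=cv2.resize(S[180:240,260:350],None,fx=8,fy=8,interpolation=cv2.INTER_CUBIC).clip(0,255)
cv2.imwrite("pics/c7.png",a.astype(np.uint8)); print(proj("side",t["ee_pos"]))
E
```

```text
[0.01556952 0.10625465] 32.60015445639151
[0.01223767 0.11126308] 28.979506887146677
[0.01303302 0.10976586] 29.923460367432632
[0.00971902 0.11474957] 26.475454075247548
[0.60504459 0.30364041 0.06179913] [-1.66321944 -2.66323643  0.00337425] [ 2.92534282e-01  8.02986890e-01  1.16305523e+00 -1.78168753e-04
  1.17826498e+00 -1.61699014e-01]
[301.80075535 203.95047345]
```

View pics/c7.png

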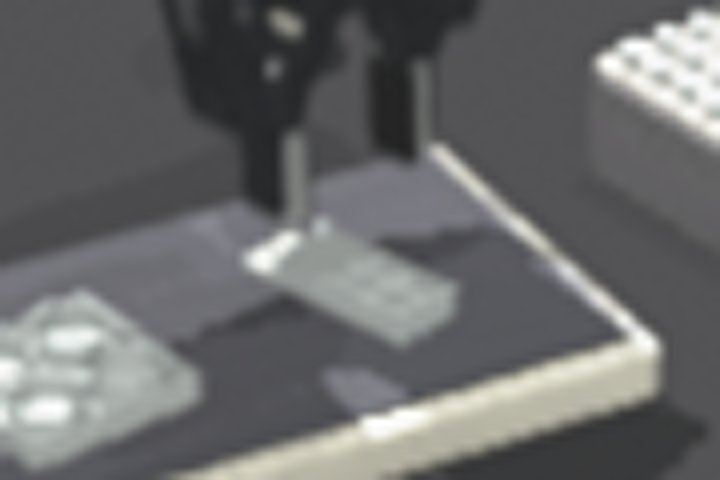

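The fingertip midpoint at crop (348,190), dropped to slide height, lands on the slide's centre (350,285), so it is aligned. Lowering and gripping.

Call:
{"api": "send_rows", "payload": {
  "targets": [60, 0.001, 0, -0.018, 0, 0, 0, 60, 0.001, 0, -0.035, 0, 0, 0, 60, 0.001, 0, -0.035, 0, 0, 0, 5, 0.001, 0, -0.035, 0, 0, 0, 5, 0.001, 0, -0.035, 0, 0, 0, 5, 0.001, 0, -0.035, 0, 0, 0, 5, 0.001, 0, -0.035, 0, 0, 0, 5, 0.001, 0, -0.035, 0, 0, 0, 5, 0.001, 0, -0.035, 0, 0, 0, 5, 0.001, 0, -0.035, 0, 0, 0, 5, 0.001, 0, -0.035, 0, 0, 0]
}}

```text
time_s: 8.07
ee_pos: [0.6074, 0.3052, 0.0299]
tool_rot: [1.661, 2.663, 0.005]
ft_force: [-0.6, -0.4, 7.3]
opening: 0.0241
```

Call:
{"api": "send_rows", "payload": {
  "targets": [5, 0, 0, 0.03, 0, 0, 0, 5, 0, 0, 0.07, 0, 0, 0, 5, -0.029, -0.337, 0.07, 0, 0, -22.5, 5, -0.029, -0.337, 0.07, 0, 0, -22.5, 5, -0.029, -0.337, 0.07, 0, 0, -22.5, 5, -0.029, -0.337, 0.07, 0, 0, -22.5, 5, -0.029, -0.337, 0.07, 0, 0, -22.5, 5, -0.029, -0.337, 0.07, 0, 0, -22.5, 5, -0.029, -0.337, 0.07, 0, 0, -22.5, 5, -0.029, -0.337, 0.07, 0, 0, -22.5, 5, -0.029, -0.337, 0.07, 0, 0, -22.5, 5, -0.029, -0.337, 0.07, 0, 0, -22.5, 5, -0.029, -0.337, 0.07, 0, 0, -22.5, 5, -0.029, -0.337, 0.07, 0, 0, -22.5, 5, -0.029, -0.337, 0.045, 0, 0, -22.5, 5, -0.029, -0.337, 0.04, 0, 0, -22.5, 5, -0.029, -0.337, 0.04, 0, 0, -22.5]
}}

```text
time_s: 9.48
ee_pos: [0.5763, -0.0306, 0.0659]
tool_rot: [-2.146, -2.29, 0.003]
ft_force: [-0.3, 1.0, -1.4]
opening: 0.0237
```

```bash
python3 - <<'E'
from h import *
t=monitor.read_state();print(t["ee_pos"],t["tool_rot"],t["ft_force"],t["wrist_torque"],t["opening"])
d=t["ee_pos"][:2]-O;print("tcp base",d@ex,d@ey)
S=avg("side",4)
a=cv2.resize(S[240:330,290:400],None,fx=7,fy=6.6,interpolation=cv2.INTER_CUBIC).clip(0,255)
cv2.imwrite("pics/c8.png",a.astype(np.uint8)); print(proj("side",t["ee_pos"]))
E
```

```text
[ 0.57630148 -0.03063248  0.06585694] [-2.1462755  -2.28969069  0.00267112] [-0.30181755  0.97889908 -1.37242865] [-0.04619981 -0.01549102 -0.022285  ] 0.023662967254880356
tcp base -0.005441719928810734 0.004738561225709688
[341.1174967  274.80585945]
```

View pics/c8.png

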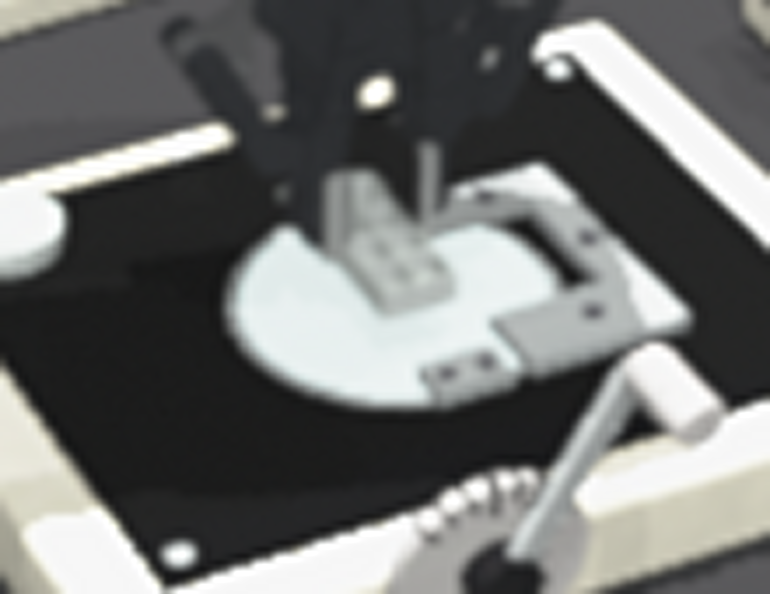

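The slide is held level with chambers up and tab left; its end runs from crop (393,313) to (455,293). The stops are at (505,330) and (430,375), and the lever is still far-leaning. Measuring the gap in the same camera.

```bash
python3 - <<'E'
from h import *
def c(u,v,z):
    p=ray("side",((u+.5)/7-.5+290,(v+.5)/6.6-.5+240),z);d=p[:2]-O;return np.round(1e3*np.array([d@ex,d@ey]),1)
for z in(.061,.059): print("slide end corners",c(455,294,z),c(393,315,z))
print("top corner",c(450,272,.072),c(385,292,.072))
print("stops: endface top far/near",c(420,370,.051),c(437,400,.051)," landR front",c(497,322,.051),c(525,365,.051))
E
```

```text
slide end corners [  8.8 -32.4] [-13.8 -33.7]
slide end corners [ 10.  -30.2] [-12.6 -31.5]
top corner [  6.1 -33.5] [-16.9 -34. ]
stops: endface top far/near [-13.6 -51.8] [-16.  -67.5]  landR front [ 19.7 -40.3] [ 16.8 -63.7]
```

Call:
{"api": "send_rows", "payload": {
  "targets": [5, 0, 0, -0.006, 0, 0, 0, 5, 0, 0, -0.012, 0, 0, 0, 5, 0, 0, -0.014, 0, 0, 0, 5, 0, 0, -0.014, 0, 0, 0]
}}

```text
time_s: 10.02
ee_pos: [0.5768, -0.032, 0.0525]
tool_rot: [-2.15, -2.289, 0.001]
ft_force: [-0.2, -0.3, -0.1]
opening: 0.0239
```

Call:
{"api": "send_rows", "payload": {
  "targets": [5, 0, 0, -0.001, 0, 0, 0, 5, 0, 0, -0.0015, 0, 0, 0, 5, 0, 0, -0.0015, 0, 0, 0]
}}

```text
time_s: 10.27
ee_pos: [0.5773, -0.0321, 0.0518]
tool_rot: [2.15, 2.29, 0.0]
ft_force: [-0.2, -1.0, -1.1]
opening: 0.0238
```

Call:
{"api": "send_rows", "payload": {
  "targets": [5, 0, 0, -0.001, 0, 0, 0, 5, 0, 0, -0.001, 0, 0, 0, 5, 0, 0, -0.001, 0, 0, 0]
}}

```text
time_s: 10.52
ee_pos: [0.5772, -0.0321, 0.0508]
tool_rot: [2.15, 2.29, 0.0]
ft_force: [0.3, -0.5, -0.3]
opening: 0.0238
```

Call:
{"api": "send_rows", "payload": {
  "targets": [5, 0, 0, -0.001, 0, 0, 0, 5, 0, 0, -0.001, 0, 0, 0, 5, 0, 0, -0.001, 0, 0, 0]
}}

```text
time_s: 10.77
ee_pos: [0.5773, -0.0321, 0.0499]
tool_rot: [2.15, 2.29, 0.0]
ft_force: [0.7, -0.3, 1.7]
opening: 0.0237
```

Call:
{"api": "send_rows", "payload": {
  "targets": [5, 0, 0, -0.0005, 0, 0, 0, 5, 0, 0, -0.0005, 0, 0, 0, 5, 0, 0, -0.0005, 0, 0, 0]
}}

```text
time_s: 11.02
ee_pos: [0.5774, -0.0321, 0.0499]
tool_rot: [2.15, 2.29, 0.0]
ft_force: [-0.7, 0.6, 6.0]
opening: 0.024
```

On the stage with a 6 N press. Now sliding towards the end stop.

Call:
{"api": "send_rows", "payload": {
  "targets": [5, 0, -0.002, 0, 0, 0, 0, 5, 0, -0.004, 0, 0, 0, 0, 5, 0, -0.006, 0, 0, 0, 0, 5, 0.0005, -0.008, 0, 0, 0, 0, 5, 0.0005, -0.01, 0, 0, 0, 0, 5, 0.0005, -0.01, 0, 0, 0, 0]
}}

```text
time_s: 11.52
ee_pos: [0.5781, -0.0422, 0.0498]
tool_rot: [2.15, 2.289, 0.001]
ft_force: [-0.6, 2.4, 6.2]
opening: 0.0246
```

Call:
{"api": "send_rows", "payload": {
  "targets": [5, 0.002, 0, 0, 0, 0, 0, 5, 0.004, 0, 0, 0, 0, 0, 5, 0.006, 0.0005, 0, 0, 0, 0, 5, 0.006, 0.0005, 0, 0, 0, 0]
}}

```text
time_s: 11.85
ee_pos: [0.5836, -0.0418, 0.0498]
tool_rot: [-2.15, -2.29, 0.001]
ft_force: [-2.7, -0.2, 7.8]
opening: 0.0239
```

Call:
{"api": "send_rows", "payload": {
  "targets": [5, 0, -0.001, 0, 0, 0, 0, 5, 0, -0.002, 0, 0, 0, 0, 5, 0, -0.002, 0, 0, 0, 0]
}}

```text
time_s: 12.1
ee_pos: [0.5837, -0.0421, 0.0498]
tool_rot: [-2.149, -2.289, -0.003]
ft_force: [-2.1, 9.9, 7.8]
opening: 0.0236
```

Call:
{"api": "send_rows", "payload": {
  "targets": [5, 0.001, 0, 0, 0, 0, 0, 5, 0.002, 0, 0, 0, 0, 0, 5, 0.002, 0, 0, 0, 0, 0]
}}

```text
time_s: 12.35
ee_pos: [0.5838, -0.0421, 0.0498]
tool_rot: [-2.146, -2.286, 0.003]
ft_force: [-14.0, 9.0, 15.5]
opening: 0.024
```

Call:
{"api": "send_rows", "payload": {
  "targets": [5, 0, -0.0005, 0, 0, 0, 0, 5, 0, -0.001, 0, 0, 0, 0, 5, 0, -0.001, 0, 0, 0, 0]
}}

```text
time_s: 12.6
ee_pos: [0.5838, -0.0421, 0.0498]
tool_rot: [-2.146, -2.286, 0.001]
ft_force: [-11.7, 13.2, 15.4]
opening: 0.0239
```

Call:
{"api": "send_rows", "payload": {
  "targets": [5, 0.0005, 0, 0, 0, 0, 0, 5, 0.001, 0, 0, 0, 0, 0, 5, 0.001, 0, 0, 0, 0, 0]
}}

```text
time_s: 12.85
ee_pos: [0.5839, -0.0421, 0.0498]
tool_rot: [-2.144, -2.284, 0.003]
ft_force: [-18.1, 12.0, 19.1]
opening: 0.0241
```

Contact in both directions came about 4 mm earlier in x than predicted, so I look before trusting it.

```bash
python3 - <<'E'
from h import *
t=monitor.read_state();print(t["ee_pos"],t["ft_force"],t["wrist_torque"])
S=avg("side",6);np.savez("avg2.npz",S=S)
a=S[255:305,330:390]; a=np.clip((a-20)*1.15,0,255)
a=cv2.resize(a,None,fx=12,fy=12,interpolation=cv2.INTER_CUBIC).clip(0,255)
cv2.imwrite("pics/c9.png",a.astype(np.uint8))
E
```

```text
[ 0.58392722 -0.04210401  0.04981894] [-18.06130941  12.00345958  19.14511059] [ 2.11952628  2.98726011 -0.08415486]
```

View pics/c9.png

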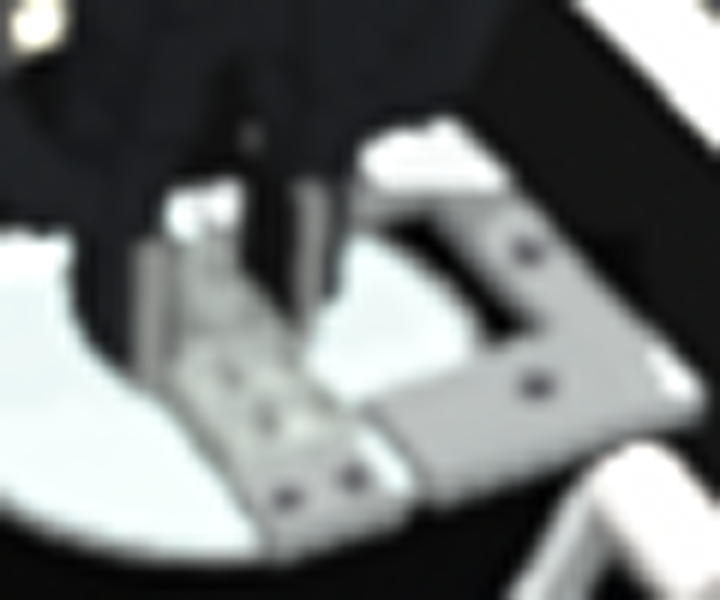

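```bash
python3 - <<'E'
from h import *
C=np.array([.0184,-.0493])
def pr(n,x,y,z):
    b=C+np.array([x,y])/1e3;w=O+b[0]*ex+b[1]*ey;u=proj("side",[*w,.045+z/1e3]);print(n,np.round((u-[330,255]+.5)*12-.5))
pr("corner z6",0,0,6);pr("land y13 z6",0,13,6);pr("land y-15",0,-15,6);pr("endstop near-left z6",-33,0,6);pr("endstop far-left",-7,0,6);pr("endstop far-right",-7,-16,6);pr("endstop near-right",-33,-16,6)
for dx in(0,-4):
  pr(f"slide end far top dx{dx}",dx,0,12);pr("slide end near top",-26+dx,0,12);pr("far top y13",dx,13,12);pr("tab-step far top",dx,62,12)
E
```

```text
corner z6 [390. 436.]
land y13 z6 [355. 395.]
land y-15 [430. 483.]
endstop near-left z6 [229. 487.]
endstop far-left [356. 447.]
endstop far-right [398. 497.]
endstop near-right [271. 538.]
slide end far top dx0 [391. 410.]
slide end near top [264. 450.]
far top y13 [356. 370.]
tab-step far top [232. 223.]
slide end far top dx-4 [371. 416.]
slide end near top [244. 456.]
far top y13 [337. 376.]
tab-step far top [213. 229.]
```

The picture is ambiguous: the slide looks flush with the end stop's extent, 5 mm short of the long stop. I relieve the push in x and compare that area with the earlier empty-stage picture.

Call:
{"api": "send_rows", "payload": {
  "targets": [5, -0.002, 0.001, 0, 0, 0, 0, 5, -0.003, 0.0015, 0, 0, 0, 0, 5, -0.003, 0.0015, 0, 0, 0, 0]
}}

```text
time_s: 13.4
ee_pos: [0.5836, -0.0421, 0.0498]
tool_rot: [-2.15, -2.29, -0.002]
ft_force: [-1.5, 7.0, 7.7]
opening: 0.0242
```

```bash
python3 - <<'E'
from h import *
S1=np.load("avg1.npz")["S"];S2=np.load("avg2.npz")["S"]
f=lambda S:cv2.resize(np.clip((S[268:303,336:372]-60)*1.3,0,255),None,fx=11,fy=11,interpolation=cv2.INTER_CUBIC).clip(0,255)
cv2.imwrite("pics/c10.png",np.hstack([f(S1),f(S2)]).astype(np.uint8))
t=monitor.read_state();print(t["wrist_torque"],t["ft_force"])
E
```

```text
[ 1.10774932  0.28685997 -0.03407071] [-1.48320839  7.04960656  7.66856306]
```

View pics/c10.png

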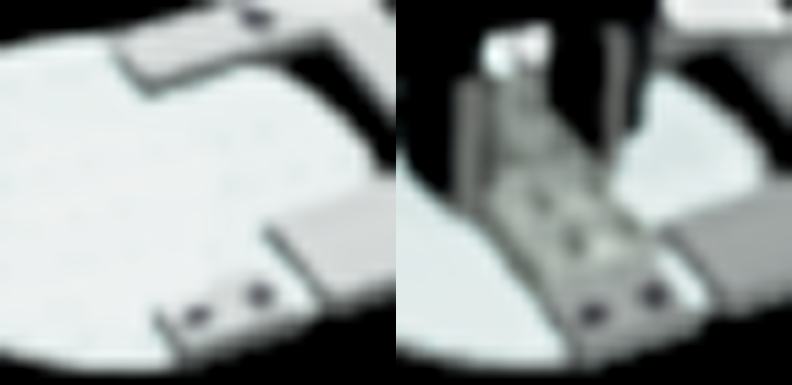

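Still ambiguous: the near edge suggests 2–3 mm short, the far edge more. Probing instead: back off from the end stop in y and find the x contact again.

Call:
{"api": "send_rows", "payload": {
  "targets": [5, -0.001, 0.001, 0, 0, 0, 0, 5, -0.003, 0.003, 0, 0, 0, 0, 5, -0.0035, 0.006, 0, 0, 0, 0, 5, -0.0035, 0.008, 0, 0, 0, 0, 5, -0.0035, 0.008, 0, 0, 0, 0]
}}

```text
time_s: 13.82
ee_pos: [0.5805, -0.0355, 0.0499]
tool_rot: [2.149, 2.289, -0.0]
ft_force: [-0.4, -1.3, 6.6]
opening: 0.0239
```

Call:
{"api": "send_rows", "payload": {
  "targets": [5, 0.001, 0, 0, 0, 0, 0, 5, 0.002, 0, 0, 0, 0, 0, 5, 0.003, 0, 0, 0, 0, 0, 5, 0.003, 0, 0, 0, 0, 0]
}}

```text
time_s: 14.15
ee_pos: [0.5824, -0.0353, 0.0498]
tool_rot: [-2.149, -2.289, 0.003]
ft_force: [-6.2, -0.4, 11.9]
opening: 0.0239
```

Call:
{"api": "send_rows", "payload": {
  "targets": [5, 0.001, 0, 0, 0, 0, 0, 5, 0.002, 0, 0, 0, 0, 0, 5, 0.002, 0, 0, 0, 0, 0]
}}

```text
time_s: 14.4
ee_pos: [0.5843, -0.0352, 0.0498]
tool_rot: [-2.149, -2.289, 0.003]
ft_force: [-6.6, 0.1, 12.2]
opening: 0.024
```

Call:
{"api": "send_rows", "payload": {
  "targets": [5, 0.001, 0, 0.0004, 0, 0, 0, 5, 0.002, 0, 0.0004, 0, 0, 0, 5, 0.002, 0, 0.0004, 0, 0, 0]
}}

```text
time_s: 14.65
ee_pos: [0.5865, -0.0352, 0.0499]
tool_rot: [-2.15, -2.289, 0.002]
ft_force: [-3.9, 0.6, 7.9]
opening: 0.024
```

Call:
{"api": "send_rows", "payload": {
  "targets": [5, 0.001, 0, 0, 0, 0, 0, 5, 0.002, 0, 0, 0, 0, 0, 5, 0.002, 0, 0, 0, 0, 0]
}}

```text
time_s: 14.9
ee_pos: [0.5885, -0.0351, 0.0499]
tool_rot: [-2.149, -2.289, 0.002]
ft_force: [-4.5, 0.6, 8.1]
opening: 0.0236
```

It was only friction (down force and end-stop drag, μ≈0.5), not a blockage. I lighten the down press and continue.

Call:
{"api": "send_rows", "payload": {
  "targets": [5, 0.0005, 0, 0.0005, 0, 0, 0, 5, 0.001, 0, 0.0005, 0, 0, 0, 5, 0.001, 0, 0.0005, 0, 0, 0]
}}

```text
time_s: 15.15
ee_pos: [0.5889, -0.0352, 0.0499]
tool_rot: [-2.148, -2.288, 0.004]
ft_force: [-7.1, 0.2, 7.2]
opening: 0.024
```

Call:
{"api": "send_rows", "payload": {
  "targets": [5, 0.0005, 0, 0, 0, 0, 0, 5, 0.001, 0, 0, 0, 0, 0, 5, 0.001, 0, 0, 0, 0, 0]
}}

```text
time_s: 15.4
ee_pos: [0.5891, -0.0351, 0.0499]
tool_rot: [-2.147, -2.287, 0.007]
ft_force: [-12.1, -1.2, 9.5]
opening: 0.024
```

Call:
{"api": "send_rows", "payload": {
  "targets": [5, 0.0005, 0, 0, 0, 0, 0, 5, 0.001, 0, 0, 0, 0, 0, 5, 0.001, 0, 0, 0, 0, 0]
}}

```text
time_s: 15.65
ee_pos: [0.5892, -0.0351, 0.0499]
tool_rot: [-2.145, -2.286, 0.009]
ft_force: [-16.3, -1.4, 13.6]
opening: 0.024
```

Long-stop contact at TCP x 0.589, as the vision predicted. Back off a little, lift the down load, then slide along to the end stop.

Call:
{"api": "send_rows", "payload": {
  "targets": [5, -0.002, 0, 0.0004, 0, 0, 0, 5, -0.0028, 0, 0.0004, 0, 0, 0, 5, -0.0028, 0, 0.0004, 0, 0, 0]
}}

```text
time_s: 15.9
ee_pos: [0.5888, -0.0351, 0.0501]
tool_rot: [-2.15, -2.289, 0.001]
ft_force: [-2.6, -0.2, -0.4]
opening: 0.024
```

Call:
{"api": "send_rows", "payload": {
  "targets": [5, 0, -0.002, 0, 0, 0, 0, 5, 0, -0.004, 0, 0, 0, 0, 5, 0, -0.005, 0, 0, 0, 0, 5, 0, -0.005, 0, 0, 0, 0]
}}

```text
time_s: 16.23
ee_pos: [0.5892, -0.0403, 0.0503]
tool_rot: [-2.15, -2.289, 0.001]
ft_force: [-3.3, 0.2, -1.2]
opening: 0.024
```

Call:
{"api": "send_rows", "payload": {
  "targets": [5, 0, -0.001, -0.0003, 0, 0, 0, 5, 0, -0.002, -0.0003, 0, 0, 0, 5, 0, -0.002, -0.0003, 0, 0, 0]
}}

```text
time_s: 16.48
ee_pos: [0.5893, -0.0418, 0.0501]
tool_rot: [-2.15, -2.289, -0.0]
ft_force: [-2.9, 3.2, -1.4]
opening: 0.0239
```

Call:
{"api": "send_rows", "payload": {
  "targets": [5, 0, -0.0005, 0, 0, 0, 0, 5, 0, -0.001, 0, 0, 0, 0, 5, 0, -0.001, 0, 0, 0, 0]
}}

```text
time_s: 16.73
ee_pos: [0.5893, -0.0419, 0.0501]
tool_rot: [-2.149, -2.289, -0.002]
ft_force: [-3.5, 7.8, 0.5]
opening: 0.0239
```

Call:
{"api": "send_rows", "payload": {
  "targets": [5, 0, -0.0005, 0, 0, 0, 0, 5, 0, -0.001, 0, 0, 0, 0, 5, 0, -0.001, 0, 0, 0, 0]
}}

```text
time_s: 16.98
ee_pos: [0.5893, -0.0419, 0.0502]
tool_rot: [-2.149, -2.288, -0.004]
ft_force: [-1.4, 13.1, 0.5]
opening: 0.0239
```

Call:
{"api": "send_rows", "payload": {
  "targets": [5, 0.0007, 0.0008, 0, 0, 0, 0, 5, 0.0014, 0.0008, 0, 0, 0, 0, 5, 0.0014, 0.0008, 0, 0, 0, 0, 5, 0.0014, 0.0008, 0, 0, 0, 0]
}}

```text
time_s: 17.32
ee_pos: [0.5894, -0.0418, 0.0501]
tool_rot: [-2.147, -2.287, 0.002]
ft_force: [-10.0, 8.6, 5.0]
opening: 0.0239
```

Call:
{"api": "send_rows", "payload": {
  "targets": [5, -0.0008, -0.0006, 0, 0, 0, 0, 5, -0.0008, -0.0006, 0, 0, 0, 0, 5, -0.0008, -0.0006, 0, 0, 0, 0, 5, -0.0008, -0.0006, 0, 0, 0, 0, 5, -0.0008, -0.0006, 0, 0, 0, 0, 5, -0.0008, -0.0006, 0, 0, 0, 0]
}}

```text
time_s: 17.82
ee_pos: [0.5893, -0.0419, 0.0501]
tool_rot: [-2.148, -2.288, -0.002]
ft_force: [-4.8, 11.8, 2.2]
opening: 0.0242
```

```bash
python3 - <<'E'
from h import *
S=avg("side",6);t=monitor.read_state();print(t["ee_pos"],t["ft_force"],t["wrist_torque"],t["tool_rot"])
f=lambda a,k:cv2.resize(np.clip(a*1.1,0,255),None,fx=k,fy=k,interpolation=cv2.INTER_CUBIC).clip(0,255)
a=f(S[262:307,335:385],9);b=f(S[240:341,300:395],4)
o=np.zeros((max(a.shape[0],b.shape[0])+1,a.shape[1]+b.shape[1],3));o[:a.shape[0],:a.shape[1]]=a*1;o[:b.shape[0],a.shape[1]:]=b
cv2.imwrite("pics/c11.png",o[:600,:800].astype(np.uint8))
E
```

```text
[ 0.58935267 -0.04191484  0.0501786 ] [-5.13609991 10.80503026  2.39796023] [1.98160825 0.92905923 0.14538952] [-2.14775363e+00 -2.28785328e+00 -1.66144045e-03]
```

The viewer limit is reached, so I finish with numbers. A slight over-push in x and partial return makes sure the long stop, not friction, carries the push.

Call:
{"api": "send_rows", "payload": {
  "targets": [5, 0.0008, 0, 0, 0, 0, 0, 5, 0.0016, 0, 0, 0, 0, 0, 5, 0.0016, 0, 0, 0, 0, 0, 5, 0.0012, 0, 0, 0, 0, 0, 5, 0.0009, 0, 0, 0, 0, 0, 5, 0.0009, 0, 0, 0, 0, 0, 5, 0.0009, 0, 0, 0, 0, 0, 5, 0.0009, 0, 0, 0, 0, 0]
}}

```text
time_s: 18.78
ee_pos: [0.5894, -0.0419, 0.0501]
tool_rot: [-2.146, -2.287, 0.001]
ft_force: [-10.2, 11.9, 5.2]
opening: 0.024
```

```bash
python3 - <<'E'
from h import *
S0=np.load("avg1.npz")["S"];S2=np.load("avg2.npz")["S"];S=avg("side",6);t=monitor.read_state();print(t["time_s"],t["ee_pos"],t["ft_force"],t["wrist_torque"],t["tool_rot"],t["opening"])
d=t["ee_pos"][:2]-O;print("tcp base",d@ex,d@ey)
for n,c,r in(("land corner y13",265,228),("gap glass at x-2,y5",280,262),("gap glass y-8",305,296),("endstop left strip x-30,y3",150,295)):
    u,v=int(round((c+.5)/11-.5+336)),int(round((r+.5)/11-.5+268));print(n,[X[v,u].mean().round() for X in(S0,S2,S)])
# lever: bright grip blob vs after release
m=lambda X:X[285:315,370:400].mean(2)
print("lever area change",np.abs(m(S)-m(S0)).mean())
for X in(S0,S):
    for r in(305,312): print(r,X[r,355:385].mean(1).round().astype(int))
E
```

```text
19.0833 [ 0.58943159 -0.04188855  0.05008792] [-10.20663234  10.66815973   5.56281868] [1.87693526 1.70097067 0.09997331] [-2.14632343e+00 -2.28666484e+00  6.69258356e-04] 0.024011666297130498
tcp base 0.00695570727180556 -0.00731974373674129
land corner y13 [np.float64(206.0), np.float64(183.0), np.float64(171.0)]
gap glass at x-2,y5 [np.float64(201.0), np.float64(204.0), np.float64(186.0)]
gap glass y-8 [np.float64(229.0), np.float64(225.0), np.float64(225.0)]
endstop left strip x-30,y3 [np.float64(244.0), np.float64(165.0), np.float64(228.0)]
lever area change 18.581481481481486
305 [ 33  33  33  33  33  34  33  34  34  33  33  34  33  33  32  32  47 104
 144 152 145 141 130  93  38  25  28  34  66 101]
312 [ 31  50  79 103  91  89 140 157 127 112 134 115  82 142 168 155 145 142
 181 241 248 246 246 246 246 246 246 246 245 245]
305 [ 29  29  30  30  30  30  29  29  29  30  30  29  30  29  28  27  62 152
 205 194 162 152 140  99  39  23  32  39  58  97]
312 [ 30  75 131 173 153 144 229 245 212 197 227 185 121 177 217 197 162 152
 171 215 231 231 230 230 230 232 233 233 234 235]
```

Checks agree: glass shows again at x=-30 mm, where the slide had been 5 mm short. The land corner is now covered, the lever arm is at the same columns as after release, and the forces are steady. Handing in.

```bash
python3 -c "
from h import *
print(ctrl.job_done()); t=monitor.read_state(); print(t['time_s'],t['ft_force'],t['ee_pos'])"
```

```text
the job is handed in; nothing more can be done
None
the job is handed in; nothing more can be done
```

The job is handed in at about 19 s of the 58 s. The contrast lever was set first. The slide was then laid on the stage, tab left, and pushed into the corner. The fingers still hold it against both stops. The hand-in gave no verdict, so success is inferred from the checks below.

**Lever:** I gripped it, swung it along its arc and released it. The grip's path gives about 29.5–30.6°, and the camera views of the grip after release give about 26–33°. A coarse reading of the arm's edge gave only 22–27°. In the last image it had not moved.

**Slide:** The first push stopped about 5 mm short of the long stop because of friction. I backed off, eased the down-press and pushed again. The long-stop contact then came at TCP x = 0.589, where the cameras had put it. The end-stop contact repeated at y = -0.042.

**Last readings:** The wrist force is steady at about 10 N toward the long stop, 11 N toward the end stop and 5.5 N down. These are totals at the wrist; friction shares mean the force on each stop is not measured directly. The tool's yaw matches the base's to within my measurement, and the tool is tilted by about 0.3°.

**Disagreements and gaps:** The two cameras differed by about 5 mm in y at the stops, which I settled by touch. I hit the 12-picture limit, so the final seating was checked by pixel values and forces rather than by eye. I did not re-measure the bystanders at the end.

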